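# Vent the anaerobic culture jar through its lid valve

### The job

The steel culture jar is still under gas pressure. Loosen the small knurled lock nut on its lid valve, about two thirds of a turn or more counterclockwise, letting it rise on its thread; then press the freed valve tip gently straight down and hold it until the gauge needle has fallen to zero, and let go. Push on the tip with about 10 N at most, since the valve seal is soft, and leave the petri dishes, timer, dust cap and everything else where they are.

Things in the scene. Friction and masses are not known exactly. Their poses are not given: they have to be found in the camera images.
- jar: Round steel jar fixed on a grey bench mat 2 mm thick, on levelling feet that hold its underside (origin: its centre) 4 to 10.5 mm above the worktop, different each time. Pot 108 mm across, lid flange 124, lid top 108 mm above the origin; rim clamps to 72 mm from the middle, 119 high. Valve upright at x 0, y +34 mm; gauge at x 0, y -38, 38 across, facing -x and up, top 144 high. Yaw within 0.5.
- nut_mid (a point): Middle of the knurled steel lock nut on the lid valve: disc nut 16 mm diameter, 10 mm high, axis vertical. Screwed down, its middle is 139 mm above the jar's origin and its underside rests on the brass valve stem (13.6 mm wide, 26 mm tall above the lid): free space for fingertips beside and below it.
- lock_nut (a joint): Turn of the nut in rad: 0 = screwed down (starts 0 to 0.4), grows counterclockwise from above, stop at 4.7. It rises 0.95 mm per rad along the pin; thread friction 0.05 N m. It rides on the pin: held at one height while unscrewed it pushes the pin down instead of rising. Screwed down, it rests on the stem and blocks the pin.
- tip_top (a point): Top of the valve tip, the 6.8 mm diameter steel end of the pin, 153 mm above the jar's origin at rest, 9 mm above the screwed-down nut and 4.5 mm above the fully loosened nut. Valve and nut share one vertical axis.
- valve_pin (a joint): How far the pin is pressed down, in m: 0 at rest, hard stop at 0.0022; it springs back. Force on the tip: 2 N at first, 0.9 N more per mm; at 1.8 mm it meets the poppet, which takes 4 N more to open: at 7 N the needle begins to creep, from 8 N gas flows fully; the hard stop comes just past that, then it is rigid. More than 12 N harms the seal.
- gauge (a joint): Gauge needle in rad: 0 = no pressure (first mark, lower left of the dial), clockwise to 4.7 at full scale. Starts between 2.0 and 3.2, falls only while the valve is open (about 1 rad/s, to zero in 2 to 3.5 s) and stays where it is when the valve shuts.
- petri_low: Lower of two stacked clear petri dishes beside the jar, 62 mm across, 14 mm high. Origin: centre of its underside. Leave alone.
- petri_high: Upper petri dish of that stack, same size. Leave alone.
- timer: White bench timer lying flat, 68 x 60 x 15 mm, origin at the centre of its underside. Leave alone.
- dust_cap: Small black valve dust cap standing on the worktop, 18 mm across, 24 mm high, origin at the centre of its underside. Leave alone.
- yellow_tub: Plastic specimen tub with a yellow screw lid, 68 mm across, 74 mm high, standing behind, origin at the centre of its underside. Leave alone.

How it is judged:
By the outcome, as a careful person would: the job done as asked, in the order asked, and still so for the second after the job is handed in, with the robot touching nothing.
It also fails if it takes over 64 s, if anything falls off the work surface, if the arm or the gripper's body presses on something with over 40 N, if the wrist force passes 120 N, or if a joint passes its speed limit or range.

### The arm

A 7-joint arm with a two-finger parallel gripper is mounted at the origin on a cart in front of the work surface, level with it; the furniture and walls round the work are solid. World frame = base frame: x ahead of the robot, y to its left, z up, the work surface at z = 0. Lengths are in m, angles in degrees, forces in N, time in s.
With the tool pointing down it reaches from about 0.425 to 0.875 m from the base axis. Payload 4.7 kg.
Tool frame: the origin (TCP) lies between the finger pads; the fingertips stand 8 mm ahead of it and the grasp point (between the pads) lies 11 mm behind it (env.tip_extent is the distance from the TCP to the fingertips, in m); z points along the fingers, y is the line along which they close (so a half turn about z gives the same grasp; the last joint's range is limited). The gripper opens to 87 mm and grips with 3 to 60 N. Pads are 19 mm wide; open, the fingers measure 117 mm over their backs; the gripper's body (75 mm by 190 mm) begins 51 mm behind the grasp point.
Start: joints at [70.078, 18.392, -4.016, 83.108, 1.295, 78.541, -3.26], TCP at [0.23, -0.608, 0.231] pointing down, gripper open.
Joint ranges: [-163.93, 163.93], [-17.29, 119.83], [-79.2, 71.16], [3.27, 140.29], [-89.18, 269.18], [5.43, 117.66], [-154.24, 154.24]. Speed limits (degrees/s): [147.25, 147.25, 180, 180, 180, 180, 180].

### API

Orientations are given as [roll, pitch, yaw] about the fixed x, y, z axes, in that order (R = Rz(yaw) Ry(pitch) Rx(roll)).
In Python, from cell import sensors, vision, workorder, env gives the robot as it stands.
- The arm moves only by the tool drive_tool, never from a script. Its argument "moves" is a list of rows, each an object of numbers: "x", "y", "z": the shift along the tool's x, y, z in mm; "rx", "ry", "rz": the turn, a rotation vector about the tool's x, y, z in rad; "fingers": the closure, from -1 (fully open) to 1 (shut). In form: [{"x": .., "y": .., "z": .., "rx": .., "ry": .., "rz": .., "fingers": ..}, ...]. A call has 1 to 20 rows; each row is the pose to reach, as a shift and turn from the pose commanded when the call began, along the tool's axes at that moment; what a row does not reach only later rows make up. A row lasts 1/8 s, in which the tool goes at most 62.5 mm and 10.7 degrees, less where a joint would pass 70% of its speed; a pose out of reach is approached as far as the arm can. A call with a gripper value outside its range is refused whole. The fingers move at their own pace and stop on an object; "force" is the grip in N (left out, the last holds). Time passes only in rows, so rows that repeat a pose let the fingers close. It gives the time, the measured TCP pose, the force, the opening and the grip force at its end, in the units of the state.
- sensors.get_obs(): the state, without advancing time (a new reading comes with each control period).
- vision.read_camera(name): name is "scene" or "top" or "wrist"; returns a dict with "image" (384x512x3 uint8, red, green, blue), "fx", "fy", "cx", "cy" (pixels), "R" (3x3) and "t" (3): a world point X has camera coordinates R X + t. Camera axes: x right, y down, z forward; pixel columns grow to the right and rows downward; lengths in m; the calibration is good to about 2 mm. A picture is of the moment at which its call begins. There is no depth.
- workorder.sign_off(): hands the job in; it is judged then, once.
The state is a dict: "time_s": time; "qpos": joint angles; "joint_velocities": joint speeds; "effort": joint torques, N m; "tool_pos": TCP position; "tool_rot": TCP orientation; "force": force on the tool from outside, world axes, zero at the start; "wrist_torque": the same for the moment, N m; "grip_width": finger opening in m; "grasp_force": force on a finger pad.
Only numpy, scipy, OpenCV 4.12 (cv2) and the standard library are available. Lean on these libraries where they do the work, as an engineer would, in place of code of your own. Each camera call takes 0.05 s, during which the arm holds its last target. There are 200 camera calls.

## Working session

There is one attempt and no reset: what is moved stays moved. The work goes in short steps, Python scripts to look and compute and a tool call to move; the robot and the scene stay as the last step left them, time stands still between calls to the robot, and variables do not carry over. Pictures are saved under pics/ and viewed, at most 10 in all, crops included, and the job is handed in when it is done.

Besides the shell and the picture viewer there is one more tool, called as a command line: name --argument value ..., lists and objects as JSON in quotes. drive_tool: Moves the arm, as the interface text tells. Its arguments: {"type":"object","properties":{"moves":{"type":"array"},"force":{"type":"number"}},"required":["moves"]}

```bash
mkdir -p pics; ls; python3 - <<'E'
from cell import sensors, vision, workorder, env
import cv2,numpy as np
o=sensors.get_obs()
print({k:(np.round(v,3).tolist()) for k,v in o.items()}, env.tip_extent)
for n in("scene","top"):
    c=vision.read_camera(n)
    print(n,c['fx'],c['fy'],c['cx'],c['cy'],np.round(c['R'],3).tolist(),np.round(c['t'],3).tolist(), (-c['R'].T@c['t']).round(3))
    cv2.imwrite(f'pics/{n}1.png',c['image'][:,:,::-1])
a=cv2.imread('pics/scene1.png');b=cv2.imread('pics/top1.png')
E
```

```text
pics
{'time_s': 0.0, 'qpos': [70.079, 18.44, -4.016, 83.175, 1.296, 78.542, -3.259], 'joint_velocities': [-0.035, 0.105, 0.019, 0.065, -0.082, 0.021, 0.002], 'effort': [-0.0, -49.129, -0.404, -31.253, -0.064, 0.044, 0.0], 'tool_pos': [0.23, -0.607, 0.229], 'tool_rot': [-179.889, 0.007, 20.732], 'force': [-0.19, -0.461, 0.161], 'wrist_torque': [-0.005, -0.047, 0.008], 'grasp_force': 0.0, 'grip_width': 0.087} 0.008
scene 482.2575656435406 482.2575656435406 255.72350053441406 189.727388677984 [[0.71, -0.704, 0.008], [-0.318, -0.331, -0.888], [0.628, 0.629, -0.459]] [-0.329, 0.354, 0.476] [ 0.048 -0.414  0.535]
top 455.7434828989985 455.7434828989985 250.27092088674564 186.0840031301215 [[0.012, -1.0, 0.028], [-0.982, -0.017, -0.186], [0.186, -0.025, -0.982]] [0.168, 0.649, 1.045] [0.441 0.205 1.143]
```

View pics/scene1.png

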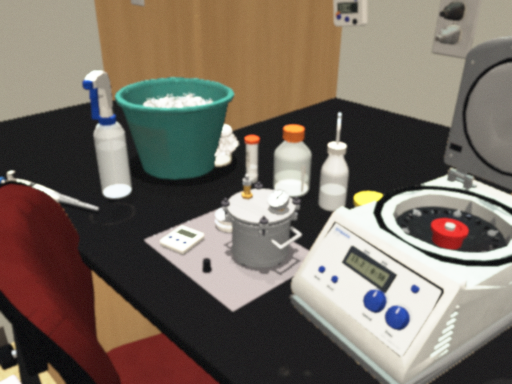

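View pics/top1.png

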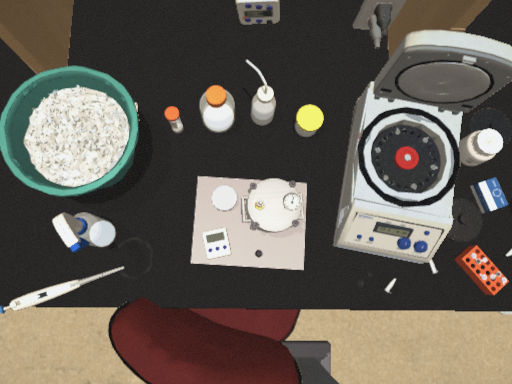

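The scene view shows the jar with its valve near (247,187) and gauge near (280,200). In the top view the valve is near (260,206) and the gauge near (291,201). Next I'll enlarge both.

```bash
python3 - <<'E'
import cv2,numpy as np
a=cv2.imread('pics/scene1.png')[165:275,200:310];b=cv2.imread('pics/top1.png')[165:275,225:335]
f=lambda i:cv2.resize(i,(396,396),interpolation=cv2.INTER_CUBIC)
c=cv2.imread('pics/scene1.png')[168:218,225:305]
cv2.imwrite('pics/crop1.png',np.hstack([cv2.resize(cv2.imread('pics/scene1.png')[168:218,228:300],None,fx=5.5,fy=5.5,interpolation=cv2.INTER_CUBIC),cv2.resize(cv2.imread('pics/top1.png')[180:230,240:310],None,fx=5.5,fy=5.5,interpolation=cv2.INTER_CUBIC)]))
E
```

```text
(no output)
```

View pics/crop1.png

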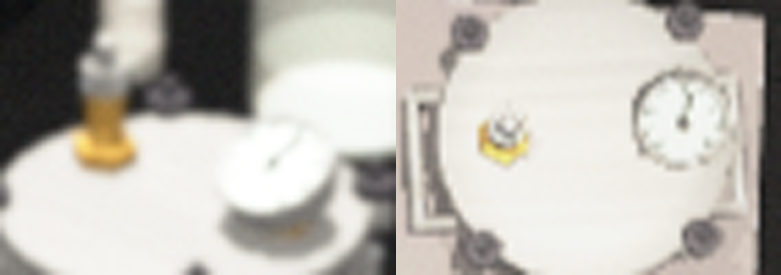

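```bash
cat > h.py <<'E'
import numpy as np
from scipy.spatial.transform import Rotation as Ro
def ray(c,p):
    d=c['R'].T@np.array([(p[0]-c['cx'])/c['fx'],(p[1]-c['cy'])/c['fy'],1]); return -c['R'].T@c['t'],d/np.linalg.norm(d)
def plane(c,p,z):
    o,d=ray(c,p); return o+d*(z-o[2])/d[2]
def tri(*cp):
    A=0;b=0;L=[ray(c,p) for c,p in cp]
    for o,d in L:
        M=np.eye(3)-np.outer(d,d);A=A+M;b=b+M@o
    x=np.linalg.solve(A,b); return x,[np.linalg.norm((np.eye(3)-np.outer(d,d))@(x-o)) for o,d in L]
E
python3 - <<'E'
from h import *
from cell import sensors, vision
s=vision.read_camera('scene');t=vision.read_camera('top')
print('nut',tri((s,(246.5,181.3)),(t,(260.2,203.3))))
print('gauge',tri((s,(228+277/5.5,168+160/5.5)),(t,(292.2,201.5))))
for n,p in dict(mat_tl=(199,178),mat_bl=(192,264),mat_br=(304,269),cent_fl=(335,250),cent_fr=(428,262),tub=(310,118)).items(): print(n,plane(t,p,0.0 if n!='tub' else .074).round(3))
print('cent corner tri',tri((s,(333,213)),(t,(340,228))))
print('cent lid top',plane(t,(405,40),.3).round(3),'scene lid top ray', plane(s,(500,42),.3))
E
```

```text
nut (array([0.59214903, 0.15649785, 0.14535541]), [np.float64(0.0004979551313439124), np.float64(0.0004979551313439319)])
gauge (array([0.59894528, 0.08411805, 0.13798212]), [np.float64(0.001119108491396222), np.float64(0.0011191084913961306)])
mat_tl [ 0.676  0.307 -0.   ]
mat_bl [0.46  0.317 0.   ]
mat_br [0.451 0.04  0.   ]
cent_fl [ 0.499 -0.038  0.   ]
cent_fr [ 0.472 -0.271  0.   ]
tub [0.817 0.032 0.074]
cent corner tri (array([ 0.55477304, -0.03421156,  0.16842334]), [np.float64(0.02575803251139324), np.float64(0.025758032511393372)])
cent lid top [ 0.907 -0.127  0.3  ] scene lid top ray [1.44397633 0.0673476  0.3       ]
```

drive_tool --moves '[{"x": 0, "y": 0, "z": -50}, {"x": 305, "y": -293, "z": -50}, {"x": 305, "y": -293, "z": -50}, {"x": 305, "y": -293, "z": -50}, {"x": 305, "y": -293, "z": -50}, {"x": 305, "y": -293, "z": -50}, {"x": 305, "y": -293, "z": -50}, {"x": 609, "y": -586, "z": -50, "rz": 0.8}, {"x": 609, "y": -586, "z": -50, "rz": 0.8}, {"x": 609, "y": -586, "z": -50, "rz": 0.8}, {"x": 609, "y": -586, "z": -50, "rz": 0.8}, {"x": 609, "y": -586, "z": -50, "rz": 0.8}, {"x": 609, "y": -586, "z": -50, "rz": 0.8}, {"x": 609, "y": -586, "z": -50, "rz": 0.8}, {"x": 609, "y": -586, "z": -50, "rz": 0.8}, {"x": 609, "y": -586, "z": -50, "rz": 0.8}, {"x": 609, "y": -586, "z": -50, "rz": 0.8}]'

```text
invalid input at $.moves[0]: expected keys x, y, z, rx, ry, rz, fingers
```

```bash
cat > look.py <<'E'
from h import *
import sys,cv2
from cell import sensors, vision
o=sensors.get_obs()
print({k:(np.round(o[k],4).tolist()) for k in('time_s','qpos','tool_pos','tool_rot','force','grip_width')})
if len(sys.argv)>1:
    c=vision.read_camera('wrist'); np.savez('w_%s.npz'%sys.argv[1],**c)
    cv2.imwrite('pics/w_%s.png'%sys.argv[1],c['image'][:,:,::-1])
    print((-c['R'].T@c['t']).round(4),c['fx'])
    C=-c['R'].T@c['t']
    for z in (.145,.150):
        q=c['R']@np.array([.5921,.1565,z])+c['t'];print((q[:2]/q[2]*c['fx']+[c['cx'],c['cy']]).round(1))
E
python3 look.py a
```

```text
{'time_s': 0.2, 'qpos': [70.08, 18.4229, -4.0154, 83.1474, 1.2962, 78.5409, -3.2606], 'tool_pos': [0.2299, -0.6077, 0.2299], 'tool_rot': [-179.934, 0.0058, 20.7286], 'force': [-0.1799, 0.2147, -0.5885], 'grip_width': 0.087}
[ 0.295  -0.5836  0.3846] 266.2850500206497
[-1409.2 -1466.3]
[-1499.8 -1552.5]
```

View pics/w_a.png

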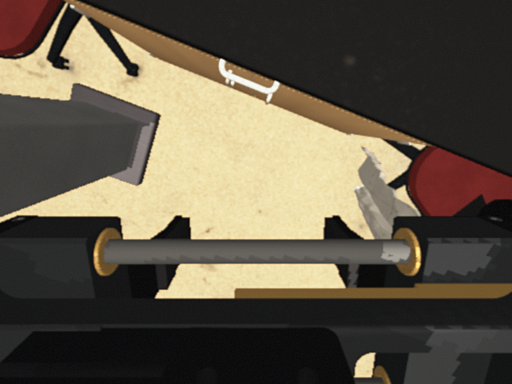

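The arm hasn't moved, because every row needs all the keys. The wrist view shows the fingers at about (185,235) and (335,235), with floor and table edge behind them.

drive_tool --moves '[{"x": 0, "y": 0, "z": -50, "rx": 0, "ry": 0, "rz": 0, "fingers": -1}, {"x": 305, "y": -293, "z": -50, "rx": 0, "ry": 0, "rz": 0, "fingers": -1}, {"x": 305, "y": -293, "z": -50, "rx": 0, "ry": 0, "rz": 0, "fingers": -1}, {"x": 305, "y": -293, "z": -50, "rx": 0, "ry": 0, "rz": 0, "fingers": -1}, {"x": 305, "y": -293, "z": -50, "rx": 0, "ry": 0, "rz": 0, "fingers": -1}, {"x": 305, "y": -293, "z": -50, "rx": 0, "ry": 0, "rz": 0, "fingers": -1}, {"x": 305, "y": -293, "z": -50, "rx": 0, "ry": 0, "rz": 0, "fingers": -1}, {"x": 609, "y": -586, "z": -50, "rx": 0, "ry": 0, "rz": 0.8, "fingers": -0.2}, {"x": 609, "y": -586, "z": -50, "rx": 0, "ry": 0, "rz": 0.8, "fingers": -0.2}, {"x": 609, "y": -586, "z": -50, "rx": 0, "ry": 0, "rz": 0.8, "fingers": -0.2}, {"x": 609, "y": -586, "z": -50, "rx": 0, "ry": 0, "rz": 0.8, "fingers": -0.2}, {"x": 609, "y": -586, "z": -50, "rx": 0, "ry": 0, "rz": 0.8, "fingers": -0.2}, {"x": 609, "y": -586, "z": -50, "rx": 0, "ry": 0, "rz": 0.8, "fingers": -0.2}, {"x": 609, "y": -586, "z": -50, "rx": 0, "ry": 0, "rz": 0.8, "fingers": -0.2}, {"x": 609, "y": -586, "z": -50, "rx": 0, "ry": 0, "rz": 0.8, "fingers": -0.2}, {"x": 609, "y": -586, "z": -50, "rx": 0, "ry": 0, "rz": 0.8, "fingers": -0.2}, {"x": 609, "y": -586, "z": -50, "rx": 0, "ry": 0, "rz": 0.8, "fingers": -0.2}]'

```text
time_s: 2.38
tool_pos: [0.592, 0.156, 0.28]
tool_rot: [180.0, 0.1, -25.0]
force: [-0.4, -0.7, 0.8]
grip_width: 0.052
grasp_force: 0.0
```

```bash
python3 look.py b
```

```text
{'time_s': 2.375, 'qpos': [19.8148, 18.1629, -46.703, 83.1638, 13.1586, 84.3725, -141.7739], 'tool_pos': [0.592, 0.156, 0.28], 'tool_rot': [179.9633, 0.055, -25.0209], 'force': [-0.3504, -0.6626, 0.8438], 'grip_width': 0.052}
[0.6551 0.1258 0.4346] 266.2850500206497
[255.8 184.3]
[255.7 185.4]
```

View pics/w_b.png

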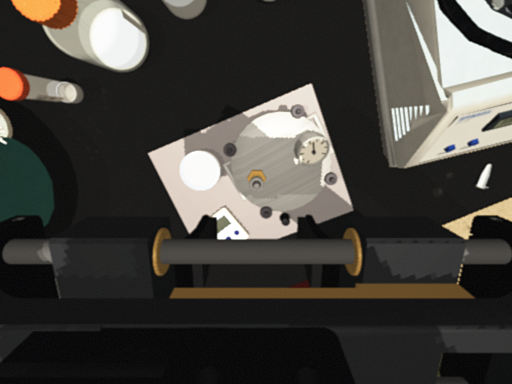

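The nut shows at about (257,184), within 1 px of the prediction from the two fixed cameras. I'll enlarge it to refine.

```bash
python3 - <<'E'
import cv2,numpy as np
i=cv2.imread('pics/w_b.png')[160:210,230:330]
cv2.imwrite('pics/crop2.png',cv2.resize(i,None,fx=8,fy=8,interpolation=cv2.INTER_CUBIC))
E
```

```text
(no output)
```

View pics/crop2.png

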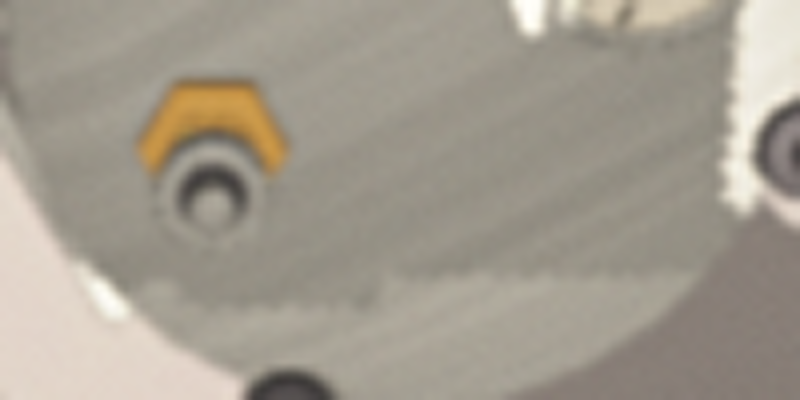

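The nut disc centre is at (255.8,183.3). That's 2 px off the prediction along tool x, so I'll look again after a 90° turn to cancel the calibration bias.

drive_tool --moves '[{"x": 0, "y": 0, "z": 0, "rx": 0, "ry": 0, "rz": -1.57, "fingers": -0.2}, {"x": 0, "y": 0, "z": 0, "rx": 0, "ry": 0, "rz": -1.57, "fingers": -0.2}, {"x": 0, "y": 0, "z": 0, "rx": 0, "ry": 0, "rz": -1.57, "fingers": -0.2}, {"x": 0, "y": 0, "z": 0, "rx": 0, "ry": 0, "rz": -1.57, "fingers": -0.2}, {"x": 0, "y": 0, "z": 0, "rx": 0, "ry": 0, "rz": -1.57, "fingers": -0.2}, {"x": 0, "y": 0, "z": 0, "rx": 0, "ry": 0, "rz": -1.57, "fingers": -0.2}, {"x": 0, "y": 0, "z": 0, "rx": 0, "ry": 0, "rz": -1.57, "fingers": -0.2}, {"x": 0, "y": 0, "z": 0, "rx": 0, "ry": 0, "rz": -1.57, "fingers": -0.2}, {"x": 0, "y": 0, "z": 0, "rx": 0, "ry": 0, "rz": -1.57, "fingers": -0.2}, {"x": 0, "y": 0, "z": 0, "rx": 0, "ry": 0, "rz": -1.57, "fingers": -0.2}, {"x": 0, "y": 0, "z": 0, "rx": 0, "ry": 0, "rz": -1.57, "fingers": -0.2}]'

```text
time_s: 3.8
tool_pos: [0.5923, 0.1541, 0.2807]
tool_rot: [179.9, 0.1, 64.7]
force: [-0.3, -0.0, 0.1]
grip_width: 0.0521
grasp_force: 0.0
```

```bash
python3 look.py c; python3 - <<'E'
import cv2,numpy as np
L=[]
for n in 'bc':
    i=cv2.imread(f'pics/w_{n}.png')[160:210,230:280]
    g=cv2.resize(i,None,fx=8,fy=8,interpolation=cv2.INTER_CUBIC)
    k=cv2.HoughCircles(cv2.cvtColor(g,cv2.COLOR_BGR2GRAY),cv2.HOUGH_GRADIENT,1.5,20,param1=60,param2=20,minRadius=42,maxRadius=66)
    print(n,None if k is None else [((a+.5)/8-.5+230,(b+.5)/8-.5+160,r) for a,b,r in k[0][:3]])
    L.append(g)
cv2.imwrite('pics/crop3.png',np.hstack(L))
E
```

```text
{'time_s': 3.8, 'qpos': [29.8774, 23.0449, -62.0636, 82.8902, 20.3685, 86.1166, -56.9626], 'tool_pos': [0.5923, 0.1541, 0.2807], 'tool_rot': [179.9389, 0.0644, 64.6535], 'force': [-0.2847, -0.0469, 0.0826], 'grip_width': 0.0521}
[0.6217 0.2171 0.4352] 266.2850500206497
[255.8 182. ]
[255.8 183. ]
b None
c [(np.float32(257.03125), np.float32(181.78125), np.float32(46.95)), (np.float32(257.40625), np.float32(184.40625), np.float32(65.1))]
```

View pics/crop3.png

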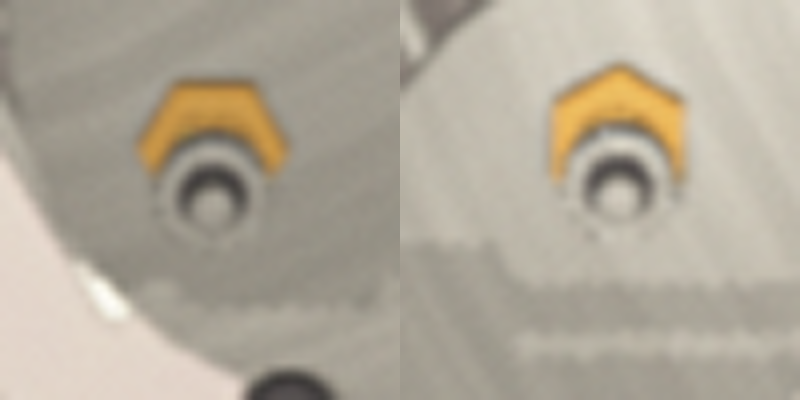

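Both views now show the nut, at (255.8,183.3) and (256.4,182.7). Solving for the camera bias puts the axis at about (0.5929, 0.1554). I'll turn back to the start yaw.

drive_tool --moves '[{"x": 0, "y": 0, "z": 0, "rx": 0, "ry": 0, "rz": 1.57, "fingers": -0.2}, {"x": 0, "y": 0, "z": 0, "rx": 0, "ry": 0, "rz": 1.57, "fingers": -0.2}, {"x": 0, "y": 0, "z": 0, "rx": 0, "ry": 0, "rz": 1.57, "fingers": -0.2}, {"x": 0, "y": 0, "z": 0, "rx": 0, "ry": 0, "rz": 1.57, "fingers": -0.2}, {"x": 0, "y": 0, "z": 0, "rx": 0, "ry": 0, "rz": 1.57, "fingers": -0.2}, {"x": 0, "y": 0, "z": 0, "rx": 0, "ry": 0, "rz": 1.57, "fingers": -0.2}, {"x": 0, "y": 0, "z": 0, "rx": 0, "ry": 0, "rz": 1.57, "fingers": -0.2}, {"x": 0, "y": 0, "z": 0, "rx": 0, "ry": 0, "rz": 1.57, "fingers": -0.2}, {"x": 0, "y": 0, "z": 0, "rx": 0, "ry": 0, "rz": 1.57, "fingers": -0.2}, {"x": 0, "y": 0, "z": 0, "rx": 0, "ry": 0, "rz": 1.57, "fingers": -0.2}, {"x": 0, "y": 0, "z": 0, "rx": 0, "ry": 0, "rz": 1.57, "fingers": -0.2}, {"x": 0, "y": 0, "z": 0, "rx": 0, "ry": 0, "rz": 1.57, "fingers": -0.2}]'

```text
time_s: 5.35
tool_pos: [0.5922, 0.1556, 0.2805]
tool_rot: [180.0, 0.0, -25.1]
force: [-0.1, -0.1, -0.0]
grip_width: 0.0521
grasp_force: 0.0
```

```bash
python3 look.py
```

```text
{'time_s': 5.35, 'qpos': [19.5637, 18.0036, -46.2703, 83.172, 12.9726, 84.3198, -141.6559], 'tool_pos': [0.5922, 0.1556, 0.2805], 'tool_rot': [179.9944, 0.0014, -25.0798], 'force': [-0.0878, -0.0738, -0.0028], 'grip_width': 0.0521}
```

drive_tool --moves '[{"x": 0.7, "y": -0.1, "z": 30, "rx": 0, "ry": 0, "rz": 0, "fingers": -0.2}, {"x": 0.7, "y": -0.1, "z": 60, "rx": 0, "ry": 0, "rz": 0, "fingers": -0.2}, {"x": 0.7, "y": -0.1, "z": 90, "rx": 0, "ry": 0, "rz": 0, "fingers": -0.2}, {"x": 0.7, "y": -0.1, "z": 105, "rx": 0, "ry": 0, "rz": 0, "fingers": -0.2}, {"x": 0.7, "y": -0.1, "z": 120, "rx": 0, "ry": 0, "rz": 0, "fingers": -0.2}, {"x": 0.7, "y": -0.1, "z": 132, "rx": 0, "ry": 0, "rz": 0, "fingers": -0.2}, {"x": 0.7, "y": -0.1, "z": 142, "rx": 0, "ry": 0, "rz": 0, "fingers": -0.2}, {"x": 0.7, "y": -0.1, "z": 142, "rx": 0, "ry": 0, "rz": 0, "fingers": -0.2}, {"x": 0.7, "y": -0.1, "z": 142, "rx": 0, "ry": 0, "rz": 0, "fingers": -0.2}, {"x": 0.7, "y": -0.1, "z": 142, "rx": 0, "ry": 0, "rz": 0, "fingers": -0.2}]'

```text
time_s: 6.6
tool_pos: [0.5933, 0.1556, 0.1392]
tool_rot: [-180.0, -0.1, -25.1]
force: [1.1, -0.5, 0.2]
grip_width: 0.0521
grasp_force: 0.0
```

```bash
python3 look.py; python3 - <<'E'
import cv2,numpy as np
from cell import vision
w=vision.read_camera('wrist')['image'][:,:,::-1];s=vision.read_camera('scene')['image'][:,:,::-1]
cv2.imwrite('pics/d.png',np.hstack([cv2.resize(w[140:310,170:350],None,fx=2.2,fy=2.2),cv2.resize(s[138:206,220:292],None,fx=5.5,fy=5.5,interpolation=cv2.INTER_CUBIC)]))
E
```

```text
{'time_s': 6.6, 'qpos': [18.4388, 23.2151, -44.4632, 93.9685, 17.1318, 69.8055, -144.7741], 'tool_pos': [0.5933, 0.1556, 0.1392], 'tool_rot': [-179.9685, -0.0558, -25.1069], 'force': [1.1085, -0.5165, 0.168], 'grip_width': 0.0521}
```

View pics/d.png

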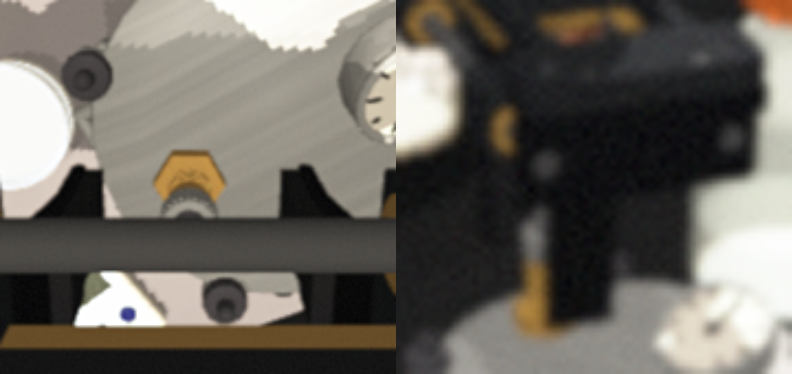

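The nut sits midway between the fingers (x 189 of 103 to 282), with the tips clear of the lid. Now I'll close.

drive_tool --moves '[{"x": 0, "y": 0, "z": 0, "rx": 0, "ry": 0, "rz": 0, "fingers": 1}, {"x": 0, "y": 0, "z": 0, "rx": 0, "ry": 0, "rz": 0, "fingers": 1}, {"x": 0, "y": 0, "z": 0, "rx": 0, "ry": 0, "rz": 0, "fingers": 1}, {"x": 0, "y": 0, "z": 0, "rx": 0, "ry": 0, "rz": 0, "fingers": 1}, {"x": 0, "y": 0, "z": 0, "rx": 0, "ry": 0, "rz": 0, "fingers": 1}, {"x": 0, "y": 0, "z": 0, "rx": 0, "ry": 0, "rz": 0, "fingers": 1}]' --force 20

```text
time_s: 7.45
tool_pos: [0.5933, 0.1564, 0.1388]
tool_rot: [-179.9, -0.0, -25.1]
force: [1.4, 3.0, -0.3]
grip_width: 0.0148
grasp_force: 20.0
```

drive_tool --moves '[{"x": 0, "y": -0.9, "z": 0, "rx": 0, "ry": 0, "rz": 0, "fingers": 1}, {"x": 0, "y": -0.9, "z": -0.15, "rx": 0, "ry": 0, "rz": -0.15, "fingers": 1}, {"x": 0, "y": -0.9, "z": -0.3, "rx": 0, "ry": 0, "rz": -0.3, "fingers": 1}, {"x": 0, "y": -0.9, "z": -0.45, "rx": 0, "ry": 0, "rz": -0.45, "fingers": 1}, {"x": 0, "y": -0.9, "z": -0.6, "rx": 0, "ry": 0, "rz": -0.6, "fingers": 1}, {"x": 0, "y": -0.9, "z": -0.75, "rx": 0, "ry": 0, "rz": -0.75, "fingers": 1}, {"x": 0, "y": -0.9, "z": -0.9, "rx": 0, "ry": 0, "rz": -0.9, "fingers": 1}, {"x": 0, "y": -0.9, "z": -1.0, "rx": 0, "ry": 0, "rz": -1.05, "fingers": 1}, {"x": 0, "y": -0.9, "z": -1.0, "rx": 0, "ry": 0, "rz": -1.05, "fingers": 1}]'

```text
time_s: 8.57
tool_pos: [0.5934, 0.1561, 0.1395]
tool_rot: [-180.0, 0.0, 35.0]
force: [1.1, 1.4, 0.3]
grip_width: 0.0146
grasp_force: 20.0
```

```bash
python3 look.py; python3 -c "
from cell import sensors;o=sensors.get_obs();print(o['wrist_torque'],o['grasp_force'])"
```

```text
{'time_s': 8.575, 'qpos': [26.081, 27.2752, -55.6611, 93.6137, 23.4825, 71.7033, -89.186], 'tool_pos': [0.5934, 0.1561, 0.1395], 'tool_rot': [-179.9949, 0.0041, 34.9555], 'force': [1.1388, 1.4013, 0.2851], 'grip_width': 0.0146}
[ 0.32099182 -0.33125017  0.02954366] 19.99906897544861
```

drive_tool --moves '[{"x": 0, "y": 0, "z": -0.15, "rx": 0, "ry": 0, "rz": -0.15, "fingers": 1}, {"x": 0, "y": 0, "z": -0.3, "rx": 0, "ry": 0, "rz": -0.3, "fingers": 1}, {"x": 0, "y": 0, "z": -0.45, "rx": 0, "ry": 0, "rz": -0.45, "fingers": 1}, {"x": 0, "y": 0, "z": -0.6, "rx": 0, "ry": 0, "rz": -0.6, "fingers": 1}, {"x": 0, "y": 0, "z": -0.7, "rx": 0, "ry": 0, "rz": -0.75, "fingers": 1}, {"x": 0, "y": 0, "z": -0.85, "rx": 0, "ry": 0, "rz": -0.9, "fingers": 1}, {"x": 0, "y": 0, "z": -1.0, "rx": 0, "ry": 0, "rz": -1.05, "fingers": 1}, {"x": 0, "y": 0, "z": -1.15, "rx": 0, "ry": 0, "rz": -1.2, "fingers": 1}, {"x": 0, "y": 0, "z": -1.15, "rx": 0, "ry": 0, "rz": -1.2, "fingers": 1}]'

```text
time_s: 9.7
tool_pos: [0.5937, 0.1559, 0.1406]
tool_rot: [180.0, 0.0, 103.6]
force: [2.0, 1.2, 0.1]
grip_width: 0.0151
grasp_force: 20.0
```

```bash
python3 look.py; python3 -c "
from cell import sensors;o=sensors.get_obs();print(o['wrist_torque'],o['grasp_force'])"
```

```text
{'time_s': 9.7, 'qpos': [33.7569, 34.6095, -69.2295, 93.3171, 33.2707, 75.5803, -27.2008], 'tool_pos': [0.5937, 0.1559, 0.1406], 'tool_rot': [179.9741, 0.0092, 103.5672], 'force': [1.9612, 1.1761, 0.0534], 'grip_width': 0.0151}
[ 0.24891849 -0.56936856  0.03877623] 19.999099373817444
```

drive_tool --moves '[{"x": 0, "y": 0, "z": 0, "rx": 0, "ry": 0, "rz": 0, "fingers": 0.2}, {"x": 0, "y": 0, "z": 0, "rx": 0, "ry": 0, "rz": 0, "fingers": 0.2}, {"x": 0, "y": 0, "z": 0, "rx": 0, "ry": 0, "rz": 0, "fingers": 0.2}, {"x": 0, "y": 0, "z": 0, "rx": 0, "ry": 0, "rz": 0.15, "fingers": 0.2}, {"x": 0, "y": 0, "z": 0, "rx": 0, "ry": 0, "rz": 0.3, "fingers": 0.2}, {"x": 0, "y": 0, "z": 0, "rx": 0, "ry": 0, "rz": 0.45, "fingers": 0.2}, {"x": 0, "y": 0, "z": 0, "rx": 0, "ry": 0, "rz": 0.6, "fingers": 0.2}, {"x": 0, "y": 0, "z": 0, "rx": 0, "ry": 0, "rz": 0.75, "fingers": 0.2}, {"x": 0, "y": 0, "z": 0, "rx": 0, "ry": 0, "rz": 0.9, "fingers": 0.2}, {"x": 0, "y": 0, "z": 0, "rx": 0, "ry": 0, "rz": 1.05, "fingers": 0.2}, {"x": 0, "y": 0, "z": 0, "rx": 0, "ry": 0, "rz": 1.2, "fingers": 0.2}, {"x": 0, "y": 0, "z": 0, "rx": 0, "ry": 0, "rz": 1.35, "fingers": 0.2}, {"x": 0, "y": 0, "z": 0, "rx": 0, "ry": 0, "rz": 1.5, "fingers": 0.2}, {"x": 0, "y": 0, "z": 0, "rx": 0, "ry": 0, "rz": 1.65, "fingers": 0.2}, {"x": 0, "y": 0, "z": 0, "rx": 0, "ry": 0, "rz": 1.8, "fingers": 0.2}, {"x": 0, "y": 0, "z": 0, "rx": 0, "ry": 0, "rz": 1.95, "fingers": 0.2}, {"x": 0, "y": 0, "z": 0, "rx": 0, "ry": 0, "rz": 2.1, "fingers": 0.2}, {"x": 0, "y": 0, "z": 0, "rx": 0, "ry": 0, "rz": 2.25, "fingers": 0.2}, {"x": 0, "y": 0, "z": 0, "rx": 0, "ry": 0, "rz": 2.25, "fingers": 0.2}, {"x": 0, "y": 0, "z": 0, "rx": 0, "ry": 0, "rz": 2.25, "fingers": 0.2}]'

```text
time_s: 12.2
tool_pos: [0.5931, 0.1564, 0.1406]
tool_rot: [180.0, 0.0, -25.0]
force: [0.1, -0.0, 0.7]
grip_width: 0.0348
grasp_force: 0.0
```

```bash
python3 look.py
```

```text
{'time_s': 12.2, 'qpos': [18.1182, 23.107, -44.1527, 93.8141, 16.9162, 70.0097, -144.5522], 'tool_pos': [0.5931, 0.1564, 0.1406], 'tool_rot': [179.9848, 0.0076, -24.9662], 'force': [0.1138, -0.0481, 0.6502], 'grip_width': 0.0348}
```

drive_tool --moves '[{"x": 0, "y": 0, "z": 0, "rx": 0, "ry": 0, "rz": 0, "fingers": 1}, {"x": 0, "y": 0, "z": 0, "rx": 0, "ry": 0, "rz": 0, "fingers": 1}, {"x": 0, "y": 0, "z": 0, "rx": 0, "ry": 0, "rz": 0, "fingers": 1}, {"x": 0, "y": 0, "z": 0, "rx": 0, "ry": 0, "rz": 0, "fingers": 1}, {"x": 0, "y": 0, "z": 0, "rx": 0, "ry": 0, "rz": 0, "fingers": 1}]'

```text
time_s: 12.82
tool_pos: [0.5933, 0.1564, 0.1407]
tool_rot: [-180.0, -0.0, -25.1]
force: [0.1, 0.8, -0.3]
grip_width: 0.015
grasp_force: 20.0
```

drive_tool --moves '[{"x": 0, "y": 0, "z": -0.15, "rx": 0, "ry": 0, "rz": -0.15, "fingers": 1}, {"x": 0, "y": 0, "z": -0.3, "rx": 0, "ry": 0, "rz": -0.3, "fingers": 1}, {"x": 0, "y": 0, "z": -0.45, "rx": 0, "ry": 0, "rz": -0.45, "fingers": 1}, {"x": 0, "y": 0, "z": -0.6, "rx": 0, "ry": 0, "rz": -0.6, "fingers": 1}, {"x": 0, "y": 0, "z": -0.7, "rx": 0, "ry": 0, "rz": -0.75, "fingers": 1}, {"x": 0, "y": 0, "z": -0.85, "rx": 0, "ry": 0, "rz": -0.9, "fingers": 1}, {"x": 0, "y": 0, "z": -1.0, "rx": 0, "ry": 0, "rz": -1.05, "fingers": 1}, {"x": 0, "y": 0, "z": -1.15, "rx": 0, "ry": 0, "rz": -1.2, "fingers": 1}, {"x": 0, "y": 0, "z": -1.3, "rx": 0, "ry": 0, "rz": -1.35, "fingers": 1}, {"x": 0, "y": 0, "z": -1.4, "rx": 0, "ry": 0, "rz": -1.5, "fingers": 1}, {"x": 0, "y": 0, "z": -1.55, "rx": 0, "ry": 0, "rz": -1.65, "fingers": 1}, {"x": 0, "y": 0, "z": -1.7, "rx": 0, "ry": 0, "rz": -1.8, "fingers": 1}, {"x": 0, "y": 0, "z": -1.85, "rx": 0, "ry": 0, "rz": -1.95, "fingers": 1}, {"x": 0, "y": 0, "z": -1.95, "rx": 0, "ry": 0, "rz": -2.07, "fingers": 1}, {"x": 0, "y": 0, "z": -1.95, "rx": 0, "ry": 0, "rz": -2.07, "fingers": 1}]'

```text
time_s: 14.7
tool_pos: [0.5937, 0.156, 0.1426]
tool_rot: [180.0, -0.0, 93.4]
force: [2.1, -0.5, 0.8]
grip_width: 0.0152
grasp_force: 20.0
```

```bash
python3 look.py; python3 -c "
from cell import sensors;o=sensors.get_obs();print(o['wrist_torque'],o['grasp_force'])"
```

```text
{'time_s': 14.7, 'qpos': [32.6028, 32.9023, -66.8509, 93.2302, 31.1612, 74.8712, -35.9622], 'tool_pos': [0.5937, 0.156, 0.1426], 'tool_rot': [179.9731, -0.0105, 93.4004], 'force': [2.0624, -0.457, 0.7565], 'grip_width': 0.0152}
[ 0.03172409 -0.44631316  0.08548007] 19.99927908182144
```

drive_tool --moves '[{"x": 0, "y": 0, "z": 0, "rx": 0, "ry": 0, "rz": 0, "fingers": 0.2}, {"x": 0, "y": 0, "z": 0, "rx": 0, "ry": 0, "rz": 0, "fingers": 0.2}, {"x": 0, "y": 0, "z": 0, "rx": 0, "ry": 0, "rz": 0, "fingers": 0.2}, {"x": 0, "y": 0, "z": -20, "rx": 0, "ry": 0, "rz": 0, "fingers": 0.2}, {"x": 0, "y": 0, "z": -45, "rx": 0, "ry": 0, "rz": 0, "fingers": 0.2}, {"x": 0, "y": 0, "z": -75, "rx": 0, "ry": 0, "rz": 0, "fingers": 0.2}, {"x": 0, "y": 0, "z": -105, "rx": 0, "ry": 0, "rz": 0, "fingers": 1}, {"x": 0, "y": 0, "z": -120, "rx": 0, "ry": 0, "rz": 0, "fingers": 1}, {"x": 0, "y": 0, "z": -120, "rx": 0, "ry": 0, "rz": 0, "fingers": 1}, {"x": 0, "y": 0, "z": -120, "rx": 0, "ry": 0, "rz": 0, "fingers": 1}, {"x": 0, "y": 0, "z": -120, "rx": 0, "ry": 0, "rz": 0, "fingers": 1}]'

```text
time_s: 16.08
tool_pos: [0.5928, 0.1559, 0.2614]
tool_rot: [-179.9, 0.0, 93.5]
force: [-0.1, 0.1, -0.1]
grip_width: 0.0011
grasp_force: 0.0
```

```bash
python3 look.py; python3 - <<'E'
import cv2,numpy as np
from cell import vision
w=vision.read_camera('wrist')['image'][:,:,::-1];s=vision.read_camera('scene')['image'][:,:,::-1]
cv2.imwrite('pics/e.png',np.hstack([cv2.resize(w[130:230,200:300],(390,390),interpolation=cv2.INTER_CUBIC),cv2.resize(s[158:218,232:294],(403,390),interpolation=cv2.INTER_CUBIC)]))
E
```

```text
{'time_s': 16.075, 'qpos': [34.1556, 28.1797, -70.6227, 84.2963, 26.4849, 86.1931, -32.546], 'tool_pos': [0.5928, 0.1559, 0.2614], 'tool_rot': [-179.888, 0.0284, 93.496], 'force': [-0.0778, 0.0744, -0.0949], 'grip_width': 0.0011}
```

View pics/e.png

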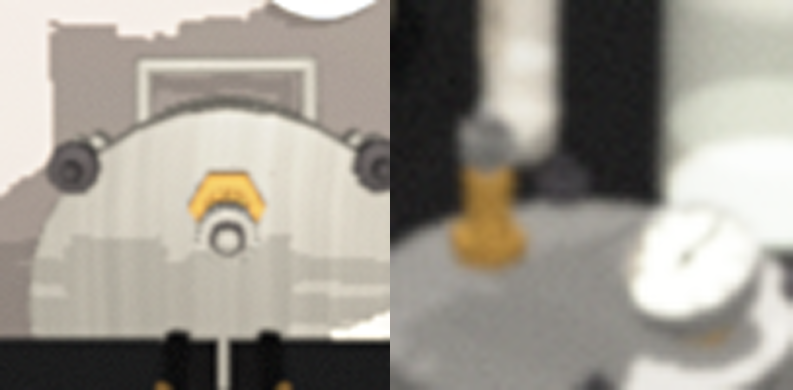

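The grey nut has risen on the stem and the tip stands centred at about (227,238). Now I'll descend with closed fingers to just above the tip.

drive_tool --moves '[{"x": 0, "y": 0.7, "z": 30, "rx": 0, "ry": 0, "rz": 0, "fingers": 1}, {"x": 0, "y": 0.7, "z": 60, "rx": 0, "ry": 0, "rz": 0, "fingers": 1}, {"x": 0, "y": 0.7, "z": 75, "rx": 0, "ry": 0, "rz": 0, "fingers": 1}, {"x": 0, "y": 0.7, "z": 83, "rx": 0, "ry": 0, "rz": 0, "fingers": 1}, {"x": 0, "y": 0.7, "z": 86, "rx": 0, "ry": 0, "rz": 0, "fingers": 1}, {"x": 0, "y": 0.7, "z": 86, "rx": 0, "ry": 0, "rz": 0, "fingers": 1}, {"x": 0, "y": 0.7, "z": 86, "rx": 0, "ry": 0, "rz": 0, "fingers": 1}]'

```text
time_s: 17.05
tool_pos: [0.5944, 0.1566, 0.1774]
tool_rot: [179.9, -0.0, 93.5]
force: [0.3, 0.7, 0.2]
grip_width: 0.0006
grasp_force: 0.0
```

drive_tool --moves '[{"x": 0, "y": 0, "z": 1, "rx": 0, "ry": 0, "rz": 0, "fingers": 1}, {"x": 0, "y": 0, "z": 2, "rx": 0, "ry": 0, "rz": 0, "fingers": 1}, {"x": 0, "y": 0, "z": 3, "rx": 0, "ry": 0, "rz": 0, "fingers": 1}, {"x": 0, "y": 0, "z": 3, "rx": 0, "ry": 0, "rz": 0, "fingers": 1}]'

```text
time_s: 17.55
tool_pos: [0.5939, 0.1563, 0.1735]
tool_rot: [-180.0, 0.0, 93.5]
force: [0.3, -0.1, 0.2]
grip_width: 0.0005
grasp_force: 0.0
```

drive_tool --moves '[{"x": 0, "y": 0, "z": 0.7, "rx": 0, "ry": 0, "rz": 0, "fingers": 1}, {"x": 0, "y": 0, "z": 1.5, "rx": 0, "ry": 0, "rz": 0, "fingers": 1}, {"x": 0, "y": 0, "z": 1.5, "rx": 0, "ry": 0, "rz": 0, "fingers": 1}]'

```text
time_s: 17.92
tool_pos: [0.5939, 0.1563, 0.172]
tool_rot: [-180.0, 0.0, 93.5]
force: [0.7, 0.9, -0.6]
grip_width: 0.0002
grasp_force: 0.0
```

drive_tool --moves '[{"x": 0, "y": 0, "z": 0.7, "rx": 0, "ry": 0, "rz": 0, "fingers": 1}, {"x": 0, "y": 0, "z": 1.2, "rx": 0, "ry": 0, "rz": 0, "fingers": 1}, {"x": 0, "y": 0, "z": 1.2, "rx": 0, "ry": 0, "rz": 0, "fingers": 1}]'

```text
time_s: 18.3
tool_pos: [0.5939, 0.1563, 0.1709]
tool_rot: [-180.0, 0.0, 93.5]
force: [-0.3, 0.6, -1.3]
grip_width: 0.0004
grasp_force: 0.0
```

drive_tool --moves '[{"x": 0, "y": 0, "z": 0.5, "rx": 0, "ry": 0, "rz": 0, "fingers": 1}, {"x": 0, "y": 0, "z": 1.0, "rx": 0, "ry": 0, "rz": 0, "fingers": 1}, {"x": 0, "y": 0, "z": 1.0, "rx": 0, "ry": 0, "rz": 0, "fingers": 1}]'

```text
time_s: 18.68
tool_pos: [0.5939, 0.1563, 0.1699]
tool_rot: [-180.0, 0.0, 93.5]
force: [-0.1, 0.4, 0.8]
grip_width: 0.0006
grasp_force: 0.0
```

```bash
python3 look.py
```

```text
{'time_s': 18.675, 'qpos': [33.1277, 31.6647, -67.8949, 91.3963, 29.8947, 77.4043, -35.0152], 'tool_pos': [0.5939, 0.1563, 0.1699], 'tool_rot': [-179.994, 0.0071, 93.4972], 'force': [-0.0815, 0.3843, 0.7979], 'grip_width': 0.0006}
```

drive_tool --moves '[{"x": 0, "y": 0, "z": 0.5, "rx": 0, "ry": 0, "rz": 0, "fingers": 1}, {"x": 0, "y": 0, "z": 1.0, "rx": 0, "ry": 0, "rz": 0, "fingers": 1}, {"x": 0, "y": 0, "z": 1.0, "rx": 0, "ry": 0, "rz": 0, "fingers": 1}]'

```text
time_s: 19.05
tool_pos: [0.5939, 0.1563, 0.1689]
tool_rot: [-180.0, 0.0, 93.5]
force: [0.1, 0.5, 0.4]
grip_width: 0.0004
grasp_force: 0.0
```

drive_tool --moves '[{"x": 0, "y": 0, "z": 0.5, "rx": 0, "ry": 0, "rz": 0, "fingers": 1}, {"x": 0, "y": 0, "z": 0.7, "rx": 0, "ry": 0, "rz": 0, "fingers": 1}, {"x": 0, "y": 0, "z": 0.7, "rx": 0, "ry": 0, "rz": 0, "fingers": 1}]'

```text
time_s: 19.42
tool_pos: [0.594, 0.1563, 0.1682]
tool_rot: [-180.0, 0.0, 93.5]
force: [0.3, 0.6, 0.4]
grip_width: 0.0005
grasp_force: 0.0
```

drive_tool --moves '[{"x": 0, "y": 0, "z": 0.5, "rx": 0, "ry": 0, "rz": 0, "fingers": 1}, {"x": 0, "y": 0, "z": 1.0, "rx": 0, "ry": 0, "rz": 0, "fingers": 1}, {"x": 0, "y": 0, "z": 1.0, "rx": 0, "ry": 0, "rz": 0, "fingers": 1}]'

```text
time_s: 19.8
tool_pos: [0.5939, 0.1563, 0.1671]
tool_rot: [-180.0, 0.0, 93.5]
force: [0.6, -0.3, 0.0]
grip_width: 0.0002
grasp_force: 0.0
```

drive_tool --moves '[{"x": 0, "y": 0, "z": 0.5, "rx": 0, "ry": 0, "rz": 0, "fingers": 1}, {"x": 0, "y": 0, "z": 0.7, "rx": 0, "ry": 0, "rz": 0, "fingers": 1}, {"x": 0, "y": 0, "z": 0.7, "rx": 0, "ry": 0, "rz": 0, "fingers": 1}]'

```text
time_s: 20.18
tool_pos: [0.5941, 0.1565, 0.1668]
tool_rot: [180.0, -0.0, 93.5]
force: [0.5, -0.0, 2.3]
grip_width: 0.0005
grasp_force: 0.9
```

drive_tool --moves '[{"x": 0, "y": 0, "z": 0.5, "rx": 0, "ry": 0, "rz": 0, "fingers": 1}, {"x": 0, "y": 0, "z": 1.0, "rx": 0, "ry": 0, "rz": 0, "fingers": 1}, {"x": 0, "y": 0, "z": 1.0, "rx": 0, "ry": 0, "rz": 0, "fingers": 1}]'

```text
time_s: 20.55
tool_pos: [0.5941, 0.1565, 0.1658]
tool_rot: [180.0, -0.0, 93.5]
force: [-0.4, -0.5, 4.0]
grip_width: 0.0006
grasp_force: 1.7
```

drive_tool --moves '[{"x": 0, "y": 0, "z": 0.5, "rx": 0, "ry": 0, "rz": 0, "fingers": 1}, {"x": 0, "y": 0, "z": 0.7, "rx": 0, "ry": 0, "rz": 0, "fingers": 1}, {"x": 0, "y": 0, "z": 0.7, "rx": 0, "ry": 0, "rz": 0, "fingers": 1}]'

```text
time_s: 20.92
tool_pos: [0.5942, 0.1564, 0.1652]
tool_rot: [180.0, -0.0, 93.5]
force: [-0.3, 0.6, 5.7]
grip_width: 0.0004
grasp_force: 2.6
```

drive_tool --moves '[{"x": 0, "y": 0, "z": 0.3, "rx": 0, "ry": 0, "rz": 0, "fingers": 1}, {"x": 0, "y": 0, "z": 0.4, "rx": 0, "ry": 0, "rz": 0, "fingers": 1}, {"x": 0, "y": 0, "z": 0.4, "rx": 0, "ry": 0, "rz": 0, "fingers": 1}]'

```text
time_s: 21.3
tool_pos: [0.5943, 0.1565, 0.1649]
tool_rot: [179.9, -0.0, 93.5]
force: [-0.9, 0.1, 5.7]
grip_width: 0.0005
grasp_force: 2.9
```

```bash
python3 look.py
```

```text
{'time_s': 21.3, 'qpos': [33.0115, 31.8924, -67.7064, 91.7218, 30.1414, 76.9006, -35.1864], 'tool_pos': [0.5943, 0.1565, 0.1649], 'tool_rot': [179.949, -0.0094, 93.4956], 'force': [-0.9468, 0.0883, 5.6722], 'grip_width': 0.0005}
```

drive_tool --moves '[{"x": 0, "y": 0, "z": 0.2, "rx": 0, "ry": 0, "rz": 0, "fingers": 1}, {"x": 0, "y": 0, "z": 0.4, "rx": 0, "ry": 0, "rz": 0, "fingers": 1}, {"x": 0, "y": 0, "z": 0.4, "rx": 0, "ry": 0, "rz": 0, "fingers": 1}, {"x": 0, "y": 0, "z": 0.4, "rx": 0, "ry": 0, "rz": 0, "fingers": 1}]'

```text
time_s: 21.8
tool_pos: [0.5944, 0.1566, 0.1647]
tool_rot: [179.9, -0.0, 93.5]
force: [-0.6, 0.2, 6.6]
grip_width: 0.0004
grasp_force: 3.2
```

```bash
cat > g.py <<'E'
import cv2,sys
from cell import vision,sensors
import numpy as np
s=vision.read_camera('scene')['image'][:,:,::-1]
cv2.imwrite('pics/g_%s.png'%sys.argv[1],s)
p='pics/g_prev.png';
import os
ref=cv2.imread('pics/scene1.png')
g=cv2.cvtColor(s,cv2.COLOR_BGR2GRAY)[190:212,266:292].astype(float)
print('\n'.join(' '.join('%3d'%v for v in r) for r in g[::1,::1]))
o=sensors.get_obs();print(o['time_s'],o['force'].round(2) if hasattr(o['force'],'round') else o['force'])
E
python3 g.py 1
```

```text
132 129 127 121 118 118 132 175 210 231 236 226 223 235 240 238 234 233 238 242 246 248 249 249 249 249
144 143 145 148 147 147 161 201 236 248 249 237 232 247 250 247 242 242 240 240 243 246 248 249 249 249
147 154 157 157 161 164 178 219 247 253 253 244 240 252 254 253 252 252 249 243 241 243 246 249 248 249
153 161 162 163 168 181 208 238 251 254 254 245 244 253 254 254 254 254 252 247 243 244 246 248 248 249
158 159 165 168 185 210 237 250 254 254 253 245 247 254 255 255 255 254 254 252 248 246 244 243 243 243
156 162 167 177 193 228 249 254 255 255 253 242 247 254 255 255 255 255 254 254 251 245 234 224 218 217
150 158 169 180 195 232 252 254 255 254 248 228 242 253 255 255 255 254 254 253 250 242 224 190 169 159
144 155 172 192 207 232 251 254 255 254 243 209 234 253 255 255 255 254 252 249 245 236 212 182 160 132
145 158 180 199 210 230 250 254 255 254 247 231 245 254 255 255 255 254 253 250 244 226 195 191 190 165
148 159 180 194 205 228 250 254 255 255 253 252 253 254 255 255 255 255 254 252 242 210 181 196 214 200
146 158 174 194 207 235 252 255 255 255 255 255 255 255 255 
[... 513 characters left out ...]
08 198 181 157 139 124 123 142 179 218 235 240 240
143 144 142 135 131 147 172 191 203 209 206 196 175 159 142 136 128 125 121 124 148 188 223 235 239 239
143 143 145 136 129 124 127 131 138 141 141 137 130 125 124 123 121 120 120 126 143 175 205 231 238 240
144 143 144 138 137 127 120 113 114 113 114 117 118 120 119 119 119 121 125 131 140 155 185 220 235 239
142 144 141 143 142 139 134 126 121 118 114 115 115 117 120 118 121 124 130 137 142 147 167 203 229 234
140 142 142 140 141 144 143 141 134 130 126 124 124 125 124 125 128 132 138 145 144 147 169 206 227 231
140 142 139 141 141 144 145 143 139 138 140 137 137 135 138 139 136 137 144 144 149 159 184 218 229 228
21.85 [-0.48  0.29  6.76]
```

drive_tool --moves '[{"x": 0, "y": 0, "z": 0.3, "rx": 0, "ry": 0, "rz": 0, "fingers": 1}, {"x": 0, "y": 0, "z": 0.5, "rx": 0, "ry": 0, "rz": 0, "fingers": 1}, {"x": 0, "y": 0, "z": 0.5, "rx": 0, "ry": 0, "rz": 0, "fingers": 1}, {"x": 0, "y": 0, "z": 0.5, "rx": 0, "ry": 0, "rz": 0, "fingers": 1}]'

```text
time_s: 22.35
tool_pos: [0.5945, 0.1567, 0.1644]
tool_rot: [179.9, -0.0, 93.5]
force: [-0.2, -0.3, 7.1]
grip_width: 0.0008
grasp_force: 3.6
```

```bash
cat > g.py <<'E'
import cv2,sys
from cell import vision,sensors
import numpy as np
s=vision.read_camera('scene')['image'][:,:,::-1]
cv2.imwrite('pics/g_%s.png'%sys.argv[1],s)
c=lambda n:cv2.cvtColor(cv2.imread(n),cv2.COLOR_BGR2GRAY)[186:210,264:294].astype(float)
# dark line direction about pivot: per-angle min-mean within dial
def ang(n):
    a=c(n);cx,cy=277.5-264,198-186;out=[]
    for d in range(0,360,15):
        r=np.arange(3,7,.5);t=np.radians(d)
        x=(cx+r*np.sin(t)).astype(np.float32);y=(cy-r*.8*np.cos(t)).astype(np.float32)
        out.append(int(cv2.remap(a.astype(np.float32),x[None],y[None],1).mean()))
    return out
for n in ['scene1.png']+['g_%s.png'%k for k in sys.argv[1:][::-1]]: print(n,ang('pics/'+n))
F=[]
for _ in range(4):
    o=sensors.get_obs();F.append(o['force'][2]); vision.read_camera('top')
print(o['time_s'],np.round(F,2),np.round(o['tool_pos'],4))
E
python3 g.py 2 1
```

```text
scene1.png [251, 248, 243, 251, 254, 254, 254, 254, 254, 254, 254, 254, 254, 254, 254, 254, 254, 254, 254, 254, 254, 254, 254, 253]
g_1.png [243, 251, 254, 254, 254, 254, 254, 254, 253, 253, 254, 254, 254, 254, 255, 254, 254, 250, 248, 250, 253, 253, 252, 248]
g_2.png [252, 254, 254, 254, 254, 254, 254, 254, 253, 253, 254, 254, 254, 254, 255, 254, 254, 250, 248, 250, 252, 249, 241, 247]
22.55 [7.02 6.76 7.7  7.01] [0.5945 0.1567 0.1644]
```

The needle is falling (30° → 355° → 330° in the picture). I'll press slightly more and hold.

drive_tool --moves '[{"x": 0, "y": 0, "z": 0.3, "rx": 0, "ry": 0, "rz": 0, "fingers": 1}, {"x": 0, "y": 0, "z": 0.5, "rx": 0, "ry": 0, "rz": 0, "fingers": 1}, {"x": 0, "y": 0, "z": 0.5, "rx": 0, "ry": 0, "rz": 0, "fingers": 1}, {"x": 0, "y": 0, "z": 0.5, "rx": 0, "ry": 0, "rz": 0, "fingers": 1}]'

```text
time_s: 23.1
tool_pos: [0.5947, 0.1568, 0.1643]
tool_rot: [179.9, -0.0, 93.5]
force: [0.3, 0.2, 8.1]
grip_width: 0.0002
grasp_force: 4.2
```

```bash
python3 g.py 3 2 1
```

```text
scene1.png [251, 248, 243, 251, 254, 254, 254, 254, 254, 254, 254, 254, 254, 254, 254, 254, 254, 254, 254, 254, 254, 254, 254, 253]
g_1.png [243, 251, 254, 254, 254, 254, 254, 254, 253, 253, 254, 254, 254, 254, 255, 254, 254, 250, 248, 250, 253, 253, 252, 248]
g_2.png [252, 254, 254, 254, 254, 254, 254, 254, 253, 253, 254, 254, 254, 254, 255, 254, 254, 250, 248, 250, 252, 249, 241, 247]
g_3.png [253, 253, 254, 254, 254, 254, 254, 254, 253, 253, 254, 254, 254, 254, 255, 254, 253, 249, 240, 223, 229, 245, 250, 252]
23.3 [8.54 7.35 9.19 7.98] [0.5947 0.1568 0.1643]
```

Force is about 8.2 N and the needle is at about 285°. I'll hold for 2.5 s, well past the time needed.

drive_tool --moves '[{"x": 0, "y": 0, "z": 0.2, "rx": 0, "ry": 0, "rz": 0, "fingers": 1}, {"x": 0, "y": 0, "z": 0.2, "rx": 0, "ry": 0, "rz": 0, "fingers": 1}, {"x": 0, "y": 0, "z": 0.2, "rx": 0, "ry": 0, "rz": 0, "fingers": 1}, {"x": 0, "y": 0, "z": 0.2, "rx": 0, "ry": 0, "rz": 0, "fingers": 1}, {"x": 0, "y": 0, "z": 0.2, "rx": 0, "ry": 0, "rz": 0, "fingers": 1}, {"x": 0, "y": 0, "z": 0.2, "rx": 0, "ry": 0, "rz": 0, "fingers": 1}, {"x": 0, "y": 0, "z": 0.2, "rx": 0, "ry": 0, "rz": 0, "fingers": 1}, {"x": 0, "y": 0, "z": 0.2, "rx": 0, "ry": 0, "rz": 0, "fingers": 1}, {"x": 0, "y": 0, "z": 0.2, "rx": 0, "ry": 0, "rz": 0, "fingers": 1}, {"x": 0, "y": 0, "z": 0.2, "rx": 0, "ry": 0, "rz": 0, "fingers": 1}, {"x": 0, "y": 0, "z": 0.2, "rx": 0, "ry": 0, "rz": 0, "fingers": 1}, {"x": 0, "y": 0, "z": 0.2, "rx": 0, "ry": 0, "rz": 0, "fingers": 1}, {"x": 0, "y": 0, "z": 0.2, "rx": 0, "ry": 0, "rz": 0, "fingers": 1}, {"x": 0, "y": 0, "z": 0.2, "rx": 0, "ry": 0, "rz": 0, "fingers": 1}, {"x": 0, "y": 0, "z": 0.2, "rx": 0, "ry": 0, "rz": 0, "fingers": 1}, {"x": 0, "y": 0, "z": 0.2, "rx": 0, "ry": 0, "rz": 0, "fingers": 1}, {"x": 0, "y": 0, "z": 0.2, "rx": 0, "ry": 0, "rz": 0, "fingers": 1}, {"x": 0, "y": 0, "z": 0.2, "rx": 0, "ry": 0, "rz": 0, "fingers": 1}, {"x": 0, "y": 0, "z": 0.2, "rx": 0, "ry": 0, "rz": 0, "fingers": 1}, {"x": 0, "y": 0, "z": 0.2, "rx": 0, "ry": 0, "rz": 0, "fingers": 1}]'

```text
time_s: 25.85
tool_pos: [0.5948, 0.1569, 0.1642]
tool_rot: [179.9, -0.0, 93.5]
force: [-0.8, -0.1, 9.8]
grip_width: 0.001
grasp_force: 4.6
```

```bash
python3 g.py 4 3; python3 - <<'E'
import cv2,numpy as np
cv2.imwrite('pics/gg.png',np.hstack([cv2.resize(cv2.imread(f'pics/{n}.png')[180:218,260:298],(390,390),interpolation=cv2.INTER_CUBIC) for n in('g_3','g_4')]))
E
```

```text
scene1.png [251, 248, 243, 251, 254, 254, 254, 254, 254, 254, 254, 254, 254, 254, 254, 254, 254, 254, 254, 254, 254, 254, 254, 253]
g_3.png [253, 253, 254, 254, 254, 254, 254, 254, 253, 253, 254, 254, 254, 254, 255, 254, 253, 249, 240, 223, 229, 245, 250, 252]
g_4.png [253, 253, 254, 254, 254, 254, 254, 254, 253, 253, 254, 254, 254, 254, 254, 254, 251, 233, 228, 245, 250, 252, 253, 252]
26.05 [9.62 9.   8.28 9.68] [0.5949 0.1569 0.1643]
```

View pics/gg.png

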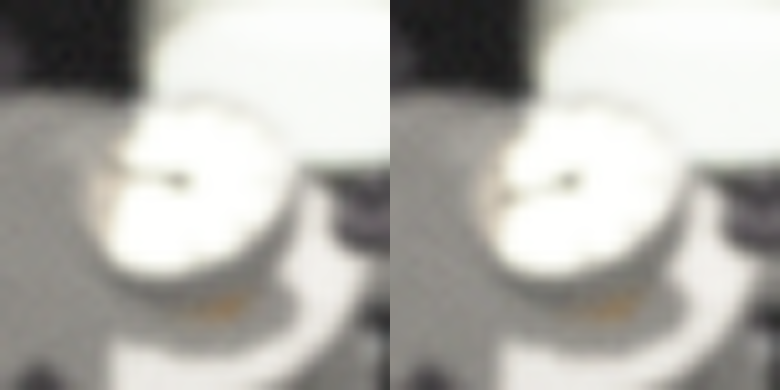

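```bash
python3 g.py 5 4; python3 - <<'E'
from h import *
from cell import vision
s=vision.read_camera('scene');yaw=.094
C=np.array([.5985,.084,.138]);Rz=Ro.from_euler('z',yaw).as_matrix()
P=lambda X:(lambda q:np.array([q[0]/q[2],q[1]/q[2]])*s['fx']+[s['cx'],s['cy']])(s['R']@X+s['t'])
for a in (30,45,60,75):
    ar=np.radians(a);up=Rz@[np.sin(ar),0,np.cos(ar)];lf=Rz@[0,1,0];out=[]
    for th in (0,.25,.5,1,1.5,2,2.5,3,3.2):
        c=np.radians(-135)+th-0
        d=P(C+.013*(up*np.cos(c)-lf*np.sin(c)))-P(C); out.append(int(np.degrees(np.arctan2(d[0],-d[1]/.8)))%360)
    print(a,out)
E
```

```text
scene1.png [251, 248, 243, 251, 254, 254, 254, 254, 254, 254, 254, 254, 254, 254, 254, 254, 254, 254, 254, 254, 254, 254, 254, 253]
g_4.png [253, 253, 254, 254, 254, 254, 254, 254, 253, 253, 254, 254, 254, 254, 254, 254, 251, 233, 228, 245, 250, 252, 253, 252]
g_5.png [253, 253, 254, 254, 254, 254, 254, 254, 253, 253, 254, 254, 254, 254, 254, 254, 251, 233, 228, 245, 250, 252, 253, 252]
26.3 [8.5  8.8  8.92 9.13] [0.5948 0.1569 0.1642]
30 [235, 253, 273, 312, 341, 1, 21, 46, 58]
45 [241, 257, 274, 312, 344, 7, 28, 52, 63]
60 [248, 262, 277, 312, 345, 12, 36, 60, 70]
75 [257, 268, 281, 310, 345, 19, 47, 70, 79]
```

The needle has reached its lower-left stop and no longer moves, so it's at zero. I'll let go.

drive_tool --moves '[{"x": 0, "y": 0, "z": -1, "rx": 0, "ry": 0, "rz": 0, "fingers": 1}, {"x": 0, "y": 0, "z": -3, "rx": 0, "ry": 0, "rz": 0, "fingers": 1}, {"x": 0, "y": 0, "z": -15, "rx": 0, "ry": 0, "rz": 0, "fingers": 1}, {"x": 0, "y": 0, "z": -40, "rx": 0, "ry": 0, "rz": 0, "fingers": 1}, {"x": 0, "y": 0, "z": -65, "rx": 0, "ry": 0, "rz": 0, "fingers": 1}, {"x": 0, "y": 0, "z": -80, "rx": 0, "ry": 0, "rz": 0, "fingers": 1}, {"x": 0, "y": 0, "z": -80, "rx": 0, "ry": 0, "rz": 0, "fingers": 1}, {"x": 0, "y": 0, "z": -80, "rx": 0, "ry": 0, "rz": 0, "fingers": 1}]'

```text
time_s: 27.4
tool_pos: [0.5935, 0.156, 0.2418]
tool_rot: [-179.9, 0.0, 93.5]
force: [-0.6, -0.4, -1.1]
grip_width: 0.0004
grasp_force: 0.0
```

```bash
python3 g.py 6 5; python3 - <<'E'
import cv2,numpy as np
from cell import vision
a=cv2.cvtColor(cv2.imread('pics/top1.png'),cv2.COLOR_BGR2GRAY); 
s0=cv2.imread('pics/scene1.png');s=cv2.imread('pics/g_6.png')
d=cv2.absdiff(s0,s).max(2)
print('timer',d[222:255,158:206].max(),'cap',d[255:275,198:215].max(),'petri visible',d[208:232,214:226].max())
from cell import workorder
print(workorder.sign_off())
E
```

```text
scene1.png [251, 248, 243, 251, 254, 254, 254, 254, 254, 254, 254, 254, 254, 254, 254, 254, 254, 254, 254, 254, 254, 254, 254, 253]
g_5.png [253, 253, 254, 254, 254, 254, 254, 254, 253, 253, 254, 254, 254, 254, 254, 254, 251, 233, 228, 245, 250, 252, 253, 252]
g_6.png [253, 253, 254, 254, 254, 254, 254, 254, 253, 253, 254, 254, 254, 254, 254, 254, 252, 239, 236, 247, 251, 252, 253, 252]
27.6 [ 0.07  0.08 -0.32 -0.05] [0.5936 0.1561 0.242 ]
timer 9 cap 85 petri visible 50
the job is handed in; nothing more can be done
None
```

I handed the job in at about 27.6 s. The nut was gripped and turned about 4.3 rad counterclockwise and had risen, the tip was held at about 8–9 N (highest single noisy reading 9.8 N) until the needle stopped at its lower-left end, and the arm then lifted clear. The before/after picture check showed no change at the timer but some difference at the dust cap and petri dishes; it may be the arm's shadow, but I signed off in the same script without looking into it.

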